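# Loosen the clamp that holds the round key fob

### The arm

A 6-joint arm with a two-finger parallel gripper is mounted at the origin on the work surface. World frame = base frame: x ahead of the robot, y to its left, z up, the work surface at z = 0. Lengths are in m, angles in degrees, forces in N, time in s.
With the tool pointing down it reaches from about 0.25 to 0.725 m from the base axis. Payload 9.7 kg.
Tool frame: the origin (TCP) lies midway between the tips of the shut fingers; the grasp point (between the pads) lies 19 mm behind it (grip_point_offset is the distance from the TCP to the grasp point, in m); y points along the fingers, z is the direction in which the jaws open and shut, and the axes are right-handed (so a half turn about y gives the same grasp; the last joint's range is limited). The gripper opens to 85 mm and grips with 20 to 120 N. Pads are 22 mm wide; open, the fingers measure 114 mm over their backs; the gripper's body (76 mm by 85 mm) begins 54 mm behind the grasp point. The pads swing forward as they close: fully open they stand 13 mm farther back than shut.
Start: joints at [65.145, 4.979, 10.078, 95.1, 0, 90], TCP at [0.231, 0.499, 0.231] pointing down, gripper open.
Joint ranges: [-179.16, 179.16], [-48.56, 103.87], [-65.8, 70.77], [-126.05, 130.52], [-82.76, 87.17], [-180, 180]. Speed limits (degrees/s): [127.2, 127.2, 147.25, 180, 180, 180].

### API

Orientations are given as [roll, pitch, yaw] about the fixed x, y, z axes, in that order (R = Rz(yaw) Ry(pitch) Rx(roll)).
In Python, from workcell import get_obs, camera, job_done, grip_point_offset gives the robot as it stands.
- The arm moves only by the tool move_arm, never from a script. Its argument "deltas" is a list that holds one entry, the list of rows, each a list of 4 numbers: the shift along the tool's x, y, z in m, then the turn about the tool's y in degrees. A call has 1 to 5 rows; each row is the pose to reach, as a shift and turn from the pose commanded when the call began, along the tool's axes at that moment; what a row does not reach only later rows make up. A row lasts 1/10 s, in which the tool goes at most 50 mm and 8.59 degrees, less where a joint would pass 70% of its speed; a pose out of reach is approached as far as the arm can. A call with a gripper value outside its range is refused whole. "claw" is the finger opening in m, from 0 to 0.0854, set as the call begins (left out, the last holds). The fingers move at their own pace and stop on an object; "newtons" is the grip in N (left out, the last holds). Time passes only in rows, so rows that repeat a pose let the fingers close. It gives the time, the measured TCP pose, the force and the opening at its end, in the units of the state.
- get_obs(): the state, without advancing time (a new reading comes with each control period).
- camera(name): name is "scene" or "top" or "wrist"; returns a dict with "color" (384x512x3 uint8, blue, green, red), "range_z" (384x512 float32, m along the optical axis (not along the pixel's ray), 0 where there is no reading), "fx", "fy", "cx", "cy" (pixels), "k1" (the pictures are not rectified: a ray, as slopes to the right and down, at radius r is drawn at 1 + k1 r^2 times it, then the intrinsics apply), "T" (4x4, takes a point from camera to world coordinates). Camera axes: x right, y down, z forward; pixel columns grow to the right and rows downward; lengths in m; the calibration is good to about 2 mm. A picture is of the moment at which its call begins.
- job_done(): hands the job in, once; it reports no verdict.
The state is a dict: "time": time; "q": joint angles; "qd": joint speeds; "joint_efforts": joint torques, N m; "ee_pos": TCP position; "tcp_rot": TCP orientation; "wrist_force": force on the tool from outside, world axes, zero at the start; "torque": the same for the moment, N m; "opening": finger opening in m.
Only numpy, scipy, OpenCV 4.12 (cv2) and the standard library are available. Lean on these libraries where they do the work, as an engineer would, in place of code of your own. Each camera call takes 0.05 s, during which the arm holds its last target. There are 200 camera calls.

### The job

Two look-alike strap clamps on the painting table each hold a piece of wood: one the round key fob, the other a square tag. Loosen the clamp of the round fob by about a quarter turn of its thumb screw: one of the two clamps has a reverse thread and nobody remembers which, so try gently and turn it the way that gives. Leave the other clamp tight and the round fob lying in its clamp.

Things in the scene. Friction and masses are not known exactly. Their poses are not given: they have to be found in the camera images.
- wing_a_end (a point): Outer end of clamp A's bright steel thumb screw: a flat upright wing 50 x 9 mm, 50 to 86 mm above the table, over a dark strap (81 x 22 mm) on a fixed plywood board 160 x 90 x 18 mm. Point at mid thickness, 70 mm above the table; x points outward along the wing, z up; the upright screw axis lies 23 mm away towards its -x. Starts tight: hard stop one way. Loosening way not marked.
- wing_b_end (a point): The same point on the look-alike clamp B, whose thread runs the opposite way to A's. In both, the screw starts tight (will not turn further that way); the other way it turns stiffly (about 0.12 N m) up to a stop at 100 degrees, stays where it is left, and rises 1.7 mm per radian with its strap. Which of A and B is the reverse thread is not known.
- fob: The clamped round key fob: a painted slice of wood, 70 mm across, 14 mm thick, dark bark edge, pale face; on the board of clamp A or B, 65 mm from its screw axis, near edge under the strap. Origin: centre of its underside (18 mm above the table). The other clamp holds a square tag 58 mm wide likewise; other round fobs on the table are not clamped.
There are look-alikes about, which are no part of the job. What is shaped like the fob but blue or red is not meant.

How it is judged:
By the outcome, as a careful person would: the job done as asked, in the order asked, and still so for the second after the job is handed in, with the robot touching nothing.
It also fails if it takes over 32 s, if anything falls off the work surface, if the arm or the gripper's body presses on something with over 40 N, if the wrist force passes 120 N, or if a joint passes its speed limit or range.

## Working session

There is one attempt and no reset: what is moved stays moved. The work goes in short steps, Python scripts to look and compute and a tool call to move; the robot and the scene stay as the last step left them, time stands still between calls to the robot, and variables do not carry over. Pictures are saved under pics/ and viewed, about 8 in all and at most 12, crops included, and the job is handed in when it is done.

Besides the shell and the picture viewer there is one more tool, called after "Emit:" as name(argument=value, ...) on one line, values as JSON. move_arm: Moves the arm, as the interface text tells. Its arguments: {"type":"object","properties":{"deltas":{"type":"array"},"claw":{"type":"number"},"newtons":{"type":"number"}},"required":["deltas"]}

```bash
mkdir -p pics
cat > h.py <<'E'
import numpy as np, cv2
from workcell import get_obs, camera, job_done, grip_point_offset
def snap(n,f):
    c=camera(n); np.savez('pics/'+f+'.npz',**c); cv2.imwrite('pics/'+f+'.png',c['color']); return c
def load(f): return dict(np.load('pics/'+f+'.npz'))
def ray(c,u,v):
    K=np.array([[c['fx'],0,c['cx']],[0,c['fy'],c['cy']],[0,0,1]],float)
    x=np.array([(u-c['cx'])/c['fx'],(v-c['cy'])/c['fy']],float); s=x.copy()
    for _ in range(20): s=x/(1+c['k1']*(s@s))
    return np.array([s[0],s[1],1.])
def atz(c,u,v,z):
    d=c['T'][:3,:3]@ray(c,u,v); o=c['T'][:3,3]; return o+d*(z-o[2])/d[2]
def atd(c,u,v):
    return (c['T']@np.append(ray(c,u,v)*c['range_z'][int(v),int(u)],1))[:3]
E
python3 - <<'E'
from h import *
a=snap('top','t0'); b=snap('scene','s0'); print(get_obs()); print(grip_point_offset,a['T'],b['T'])
E
```

```text
{'time': 0.1, 'q': array([ 6.51454924e+01,  5.00595249e+00,  1.00392062e+01,  9.51015889e+01,
       -9.84423903e-04,  9.00001148e+01]), 'qd': array([ 0.09569047, -0.05139355, -0.02694143, -0.03412434,  0.10282332,
        0.02661652]), 'joint_efforts': array([ 3.75203999e-04, -5.21565020e+01,  4.65651798e+01,  1.60373625e-02,
       -4.50658877e-05,  1.42741166e-05]), 'ee_pos': array([0.2310846 , 0.49885431, 0.23067504]), 'tcp_rot': array([-9.00683352e+01, -9.84560145e-04, -2.48546213e+01]), 'wrist_force': array([-0.27188732,  0.07570208, -1.34929866]), 'torque': array([ 0.01025704, -0.01945851, -0.02036843]), 'opening': 0.08507609005275654}
0.0187 [[-0.02845407 -0.98672865  0.1598654   0.37669836]
 [-0.99952277  0.02616181 -0.0164256   0.05500736]
 [ 0.01202524 -0.16025648 -0.98700216  0.90906095]
 [ 0.          0.          0.          1.        ]] [[-0.10803399  0.57858707 -0.80843408  1.45528763]
 [ 0.9941424   0.06540258 -0.08604298  0.15169326]
 [ 0.00309032 -0.81299416 -0.58226364  0.75621158]
 [ 0.          0.          0.          1.        ]]
```

View pics/t0.png

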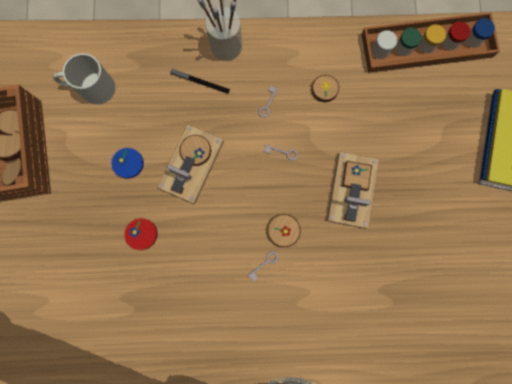

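View pics/s0.png

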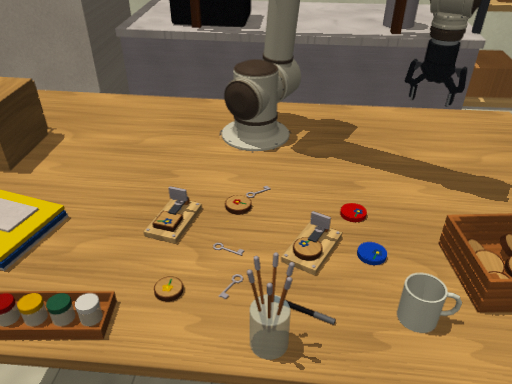

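Top view: the round fob is clamped at about (195,150), with its wing at about (180,172). The square tag's clamp is at about (354,190). I'll enlarge the fob's clamp.

Run:
```python
from h import *
c=load('t0'); r=c['color'][115:215,145:245]
cv2.imwrite('pics/t0c.png',cv2.resize(r,(600,600),interpolation=cv2.INTER_CUBIC))
# high points
P=[]
for v in range(115,215):
  for u in range(145,245):
    p=atd(c,u,v)
    if p[2]>0.065: P.append(p)
P=np.array(P); print(len(P),P.mean(0)); q=P[:,:2]-P[:,:2].mean(0); U,S,V=np.linalg.svd(q); print(V, (q@V[0]).min(),(q@V[0]).max(),(q@V[1]).min(),(q@V[1]).max(),P[:,2].max())
```

```text
155 [0.5227012  0.18531467 0.2479037 ]
[[ 0.74206845  0.67032411]
 [ 0.67032411 -0.74206845]] -0.19569223291665166 0.07279649726279505 -0.012030210569834615 0.012478609850408865 0.9090609547851172
```

View pics/t0c.png

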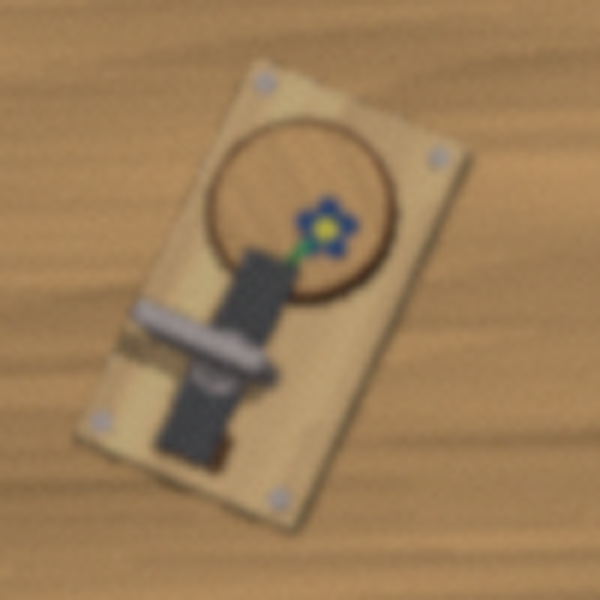

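The crop shows the wing across the strap, its top edge from (138,309) to (270,368) in the crop, and the fob's centre near (302,210).

Run:
```python
from h import *
c=load('t0'); g=lambda x,y:(145+x/6-.4,115+y/6-.4)
a=atz(c,*g(138,309),.086); b=atz(c,*g(270,368),.086); m=(a+b)/2; d=b-a
print(a,b,m,np.linalg.norm(d),np.degrees(np.arctan2(d[1],d[0])))
f=atz(c,*g(302,208),.032); print('fob',f,np.linalg.norm((f-m)[:2]),np.degrees(np.arctan2(*(f-m)[1::-1])))
P=np.array([atd(c,u,v) for v in range(150,190) for u in range(160,200)]); P=P[(P[:,2]>.07)&(P[:,2]<.1)]
print(len(P),P.mean(0)); q=P[:,:2]-P[:,:2].mean(0); V=np.linalg.svd(q)[2]; print(V[0],np.degrees(np.arctan2(V[0,1],V[0,0])),np.ptp(q@V[0]),P[:,2].max())
k=[atz(c,*g(x,y),.018) for x,y in((258,62),(470,155),(295,530),(78,435))]
for i in range(4):
  e=k[(i+1)%4]-k[i]; print(np.linalg.norm(e),np.degrees(np.arctan2(e[1],e[0])))
```

```text
[0.56923166 0.2386727  0.086     ] [0.54735365 0.19343425 0.086     ] [0.55829265 0.21605348 0.086     ] 0.050251011928682074 -115.80911801448627
fob [0.61864893 0.19071784 0.032     ] 0.06545819338112797 -22.771110395856727
119 [0.5594358  0.2181003  0.08325465]
[-0.42217352 -0.90651504] -114.97188713039664 0.04821367003009211 0.08908649196158824
0.0884939524822181 -115.67605119788959
0.1559320573473891 154.92469907284408
0.08819424237614697 64.7609617858097
0.1566081467089241 -24.967298480477965
```

Emit:
move_arm(deltas=[[[0.04,0.0,-0.012,-8],[0.08,0.0,-0.024,-16],[0.12,0.0,-0.036,-24],[0.16,0.0,-0.048,-32],[0.2,0.0,-0.06,-40]]], claw=0.085)

```text
time: 0.6
ee_pos: [0.3883, 0.3592, 0.231]
tcp_rot: [-90.0, 0.0, 15.5]
wrist_force: [0.1, 0.6, -0.2]
opening: 0.0848
```

Emit:
move_arm(deltas=[[[0.025,0.0,-0.036,-8],[0.05,0.01,-0.072,-16],[0.075,0.02,-0.108,-24],[0.1,0.03,-0.144,-32],[0.126,0.04,-0.18,-40]]])

```text
time: 1.1
ee_pos: [0.5571, 0.2182, 0.1906]
tcp_rot: [-90.0, 0.0, 55.5]
wrist_force: [1.4, 1.7, 0.3]
opening: 0.0851
```

Emit:
move_arm(deltas=[[[0,0.0,0,-5],[0,0,0,-10],[0,0,0,-10]]])

```text
time: 1.4
ee_pos: [0.5561, 0.2193, 0.1906]
tcp_rot: [-89.9, 0.0, 65.2]
wrist_force: [0.1, 0.7, 0.0]
opening: 0.0849
```

Run:
```python
from h import *
c=snap('wrist','w0'); o=get_obs(); print(o['ee_pos'],o['tcp_rot'],o['wrist_force'],o['torque'],o['q'])
```

```text
[0.5560415  0.21954657 0.19085523] [-8.99700791e+01  3.13441852e-02  6.50243766e+01] [-0.30080139  0.1932079  -0.3015317 ] [ 0.03224649  0.00420863 -0.02144242] [ 2.15459444e+01  1.10177365e+01  1.23108177e+01  9.13364136e+01
  1.44251656e-04 -4.34784240e+01]
```

View pics/w0.png

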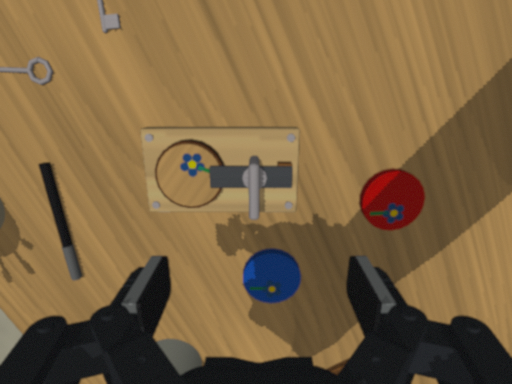

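Wrist view: the wing's top runs from about (254,157) to (254,218) between the fingers, with the round fob at (190,173).

Run:
```python
from h import *
c=load('w0'); 
a=atz(c,254,158,.086); b=atz(c,254.5,217,.086); d=b-a
print(a,b,(a+b)/2,np.linalg.norm(d),np.degrees(np.arctan2(d[1],d[0])))
f=atz(c,190,173.5,.032);print('fob',f,np.linalg.norm((f-(a+b)/2)[:2]))
P=np.array([atd(c,u,v) for v in range(140,225) for u in range(235,275)]); P=P[(P[:,2]>.078)&(P[:,2]<.095)]
q=P[:,:2]-P[:,:2].mean(0); V=np.linalg.svd(q)[2]; print(len(P),P.mean(0),np.degrees(np.arctan2(V[0,1],V[0,0])),np.ptp(q@V[0]),np.ptp(q@V[1]))
t=(q@V[0]); print(P[:,:2].mean(0)+(t.min()+t.max())/2*V[0])
```

```text
[0.54747376 0.19162327 0.086     ] [0.56881216 0.23812943 0.086     ] [0.55814296 0.21487635 0.086     ] 0.05116786451364621 65.35294160052922
fob [0.61737771 0.18951059 0.032     ] 0.06443739060382948
606 [0.55912773 0.21629408 0.08479196] 64.59629219374648 0.04873194695848036 0.008673372481404932
[0.55971107 0.21752241]
```

Emit:
move_arm(deltas=[[[-0.002,0.03,-0.004,0],[-0.002,0.07,-0.004,0],[-0.002,0.1,-0.004,0],[-0.002,0.125,-0.004,0],[-0.002,0.135,-0.004,0]]])

```text
time: 1.95
ee_pos: [0.5573, 0.216, 0.0535]
tcp_rot: [-89.9, 0.2, 65.0]
wrist_force: [0.3, 0.5, 0.4]
opening: 0.0854
```

Emit:
move_arm(deltas=[[[0,0,0,0],[0,0,0,0],[0,0,0,0],[0,0,0,0],[0,0,0,0]]], claw=0.014, newtons=20)

```text
time: 2.45
ee_pos: [0.5593, 0.2164, 0.0572]
tcp_rot: [-90.1, -0.1, 65.1]
wrist_force: [-0.1, -0.3, -1.2]
opening: 0.0138
```

Run:
```python
from h import *
c=snap('scene','s1'); cv2.imwrite('pics/s1c.png',cv2.resize(c['color'][150:300,230:400],(680,600),interpolation=cv2.INTER_CUBIC)); o=get_obs(); print(o['ee_pos'],o['tcp_rot'],o['wrist_force'],o['torque'],o['opening'])
```

```text
[0.55915689 0.21633924 0.05692534] [-9.00347826e+01 -3.86780547e-02  6.51394011e+01] [0.32002643 0.14277774 0.32493891] [-0.01358231 -0.01171426  0.04878061] 0.014071047505411065
```

View pics/s1c.png

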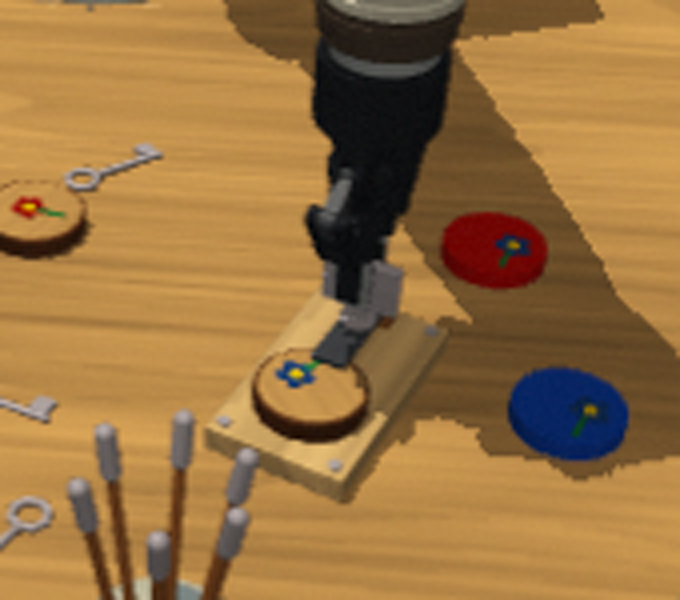

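The fingers straddle the wing near its middle and the strap tip reaches over the fob. I'll close.

Emit:
move_arm(deltas=[[[0,0,0,0],[0,0,0,0],[0,0,0,0]]], claw=0.0, newtons=50)

```text
time: 2.8
ee_pos: [0.5591, 0.2163, 0.0568]
tcp_rot: [-90.0, -0.0, 65.1]
wrist_force: [-0.6, -0.2, 5.7]
opening: 0.0081
```

```bash
python3 -c "
from h import *
o=get_obs(); print(o['ee_pos'],o['tcp_rot'],o['wrist_force'],o['torque'],o['opening'])"
```

```text
[0.55911677 0.21626715 0.0567967 ] [-9.00328439e+01 -2.89871808e-02  6.51394886e+01] [-0.56078569 -0.19717236  5.74864784] [-0.06382622  0.11622923 -0.01046518] 0.008105893294824786
```

Gripped with little side load. Now a gentle trial turn, anticlockwise from above first.

Emit:
move_arm(deltas=[[[0,0,0,-1],[0,0,0,-2],[0,0,0,-3],[0,0,0,-3]]])

```text
time: 3.2
ee_pos: [0.5592, 0.2162, 0.0569]
tcp_rot: [-90.1, -0.0, 68.2]
wrist_force: [-0.1, -1.3, 5.6]
opening: 0.0081
```

```bash
python3 -c "
from h import *
o=get_obs(); print(o['ee_pos'],o['tcp_rot'],o['wrist_force'],o['torque'],o['opening'],o['q'][5])"
```

```text
[0.55924502 0.21624521 0.05690507] [-9.00520395e+01 -3.40357391e-02  6.81988301e+01] [-0.13876379 -1.25786116  5.5700712 ] [-0.19760268 -0.0417359  -0.13317297] 0.008127484455149289 -47.05364579390128
```

Emit:
move_arm(deltas=[[[0,0,0,-1],[0,0,0,-2],[0,0,0,-3],[0,0,0,-4],[0,0,0,-4]]])

```text
time: 3.7
ee_pos: [0.5593, 0.2162, 0.057]
tcp_rot: [-90.1, -0.0, 72.2]
wrist_force: [-0.3, -1.6, 6.2]
opening: 0.0082
```

```bash
python3 -c "
from h import *
o=get_obs(); print(o['ee_pos'],o['tcp_rot'],o['wrist_force'],o['torque'],o['opening'],o['q'][5])"
```

```text
[0.55932549 0.21619043 0.05696078] [-9.00664004e+01 -2.81572990e-02  7.21952729e+01] [-0.29956295 -1.55466078  6.23186629] [-0.21780523  0.00133176 -0.07793556] 0.008221131071806975 -51.05333003124036
```

The torque stays around 0.1 N m with no hard stop, so this way gives. I'll carry on, following the rise.

Emit:
move_arm(deltas=[[[0,-0.0004,0,-7],[0,-0.0006,0,-14],[0,-0.0008,0,-21],[0,-0.001,0,-28],[0,-0.0012,0,-35]]])

```text
time: 4.2
ee_pos: [0.5604, 0.2162, 0.0581]
tcp_rot: [-90.2, 0.0, 107.4]
wrist_force: [6.5, -0.0, 1.9]
opening: 0.0081
```

```bash
python3 -c "
from h import *
o=get_obs(); print(o['ee_pos'],o['tcp_rot'],o['wrist_force'],o['torque'],o['opening'],o['q'][5])
c=snap('top','t1'); cv2.imwrite('pics/t1c.png',cv2.resize(c['color'][115:215,145:245],(600,600),interpolation=cv2.INTER_CUBIC))"
```

```text
[0.56037727 0.21618799 0.05809788] [-9.01822127e+01  4.86084181e-02  1.07427454e+02] [ 6.46545394 -0.02681652  1.92349855] [-0.11053963 -1.39428047 -0.17068122] 0.008073012897307188 -86.30291347934633
```

Emit:
move_arm(deltas=[[[0,-0.0003,-0.001,-7],[0,-0.0006,-0.001,-14],[0,-0.0009,-0.001,-22],[0,-0.0011,-0.001,-30],[0,-0.0013,-0.001,-38]]])

```text
time: 4.75
ee_pos: [0.5614, 0.2169, 0.0592]
tcp_rot: [-90.2, 0.1, 145.5]
wrist_force: [7.2, 2.2, 0.3]
opening: 0.0083
```

Emit:
move_arm(deltas=[[[0,-0.0001,0,-4],[0,-0.0002,0,-8],[0,-0.0003,0,-10],[0,-0.0003,0,-10]]])

```text
time: 5.15
ee_pos: [0.5616, 0.2172, 0.0596]
tcp_rot: [-90.2, 0.2, 155.2]
wrist_force: [8.4, 2.3, -0.4]
opening: 0.0084
```

```bash
python3 -c "
from h import *
o=get_obs(); print(o['ee_pos'],o['tcp_rot'],o['wrist_force'],o['torque'],o['opening'],o['q'][5])"
```

```text
[0.56157788 0.21715142 0.05955952] [-90.16010129   0.15855383 155.24231981] [ 8.37127857  2.32199855 -0.38682755] [ 0.59234877 -1.66609686 -0.00517015] 0.00836054348592298 -134.10085818801124
```

Emit:
move_arm(deltas=[[[0,0,0,0],[0,0,0,0],[0,0,0,0],[0,0,0,0]]], claw=0.05, newtons=20)

```text
time: 5.55
ee_pos: [0.5596, 0.2164, 0.0588]
tcp_rot: [-90.0, -0.0, 155.1]
wrist_force: [-0.3, 0.6, -0.3]
opening: 0.0497
```

Emit:
move_arm(deltas=[[[0,-0.02,0,0],[0,-0.05,0,0],[0,-0.09,0,0],[0,-0.13,0,0],[0,-0.14,0,0]]])

```text
time: 6.05
ee_pos: [0.5609, 0.2169, 0.2041]
tcp_rot: [-90.3, 0.2, 155.1]
wrist_force: [-0.3, -0.4, 0.0]
opening: 0.0501
```

Run:
```python
from h import *
c=snap('wrist','w1'); o=get_obs(); print(o['ee_pos'],o['wrist_force'],o['opening'])
t=snap('scene','s2'); cv2.imwrite('pics/e.png',np.hstack([cv2.resize(c['color'],(400,300)),cv2.resize(t['color'][170:280,240:387],(400,300),interpolation=cv2.INTER_CUBIC)]))
```

```text
[0.56091958 0.21694232 0.20352911] [-0.80561141 -0.13506445  0.69800187] 0.05002357654411922
```

View pics/e.png

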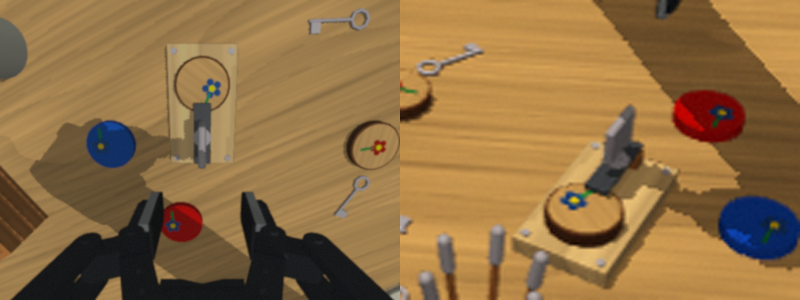

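The wing at about (202,135) in the left panel now lies along the strap, a quarter turn from where it began. The fob is still under the strap tip and the gripper is clear, so I'll hand in.

```bash
python3 -c "
from workcell import job_done; print(job_done())"
```

```text
the job is handed in; nothing more can be done
None
```

I loosened the round fob's clamp by about a quarter turn and handed the job in at about 6 s of the 32 s allowed.

- **Finding the direction:** I gripped the thumb screw at 50 N and tried it gently anticlockwise (seen from above). It gave at roughly 0.1 N m with no hard stop, so I kept going that way.
- **Turn:** The gripper turned 90°, and the tool rose 2.8 mm; I was raising it to follow the thread, which should lift about 2.7 mm. Wrist force stayed under 10 N in every reading.
- **Last pictures:** The wing now lies along the strap, where it started across it. The fob is still in its clamp under the strap tip. I judged the final wing angle by eye and did not measure it.
- **Other clamp:** I never touched the square tag's clamp.
- **Arm:** The open gripper is clear above the clamp.

One small disagreement: the sideways force rose to about 8 N during the turn, because my estimate of the screw axis was a millimetre or two off. It went to zero on release.

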